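# Lower the ratcheted desk lamp over the case folder

### The job

Bring the desk lamp down low over the case folder: press the red tab down to free the ratchet pawl, then push the lamp head down until the arm rests fully down on its lower stop, and leave the pawl free. A push of the fingertips is enough: do not lift the lamp arm or anything else, do not force the arm past the teeth, and leave the other things on the desk where they are.

Things in the scene. Friction and masses are not known exactly. Their poses are not given: they have to be found in the camera images.
- lamp: green-headed desk lamp, firmly fixed to the desk (it cannot be moved). Origin: underside of its round black foot (170 mm across) at the centre; x axis: horizontally the way the lamp arm points, z up. The ratchet knuckle sits over the foot; the whole knuckle with the pawl is 70 mm wide at most
- lamp_hinge (a point): the hinge of the lamp arm, 100 mm above the desk over the middle of the foot; the hinge axis runs along the lamp's y axis
- lamp_head (a point): centre of the lamp head at the end of the arm: a green cylinder with brass ends, 52 mm in diameter and 130 mm long, lying level and across the arm (along the lamp's y axis). It is rigid with the arm, 220 mm from the hinge; the arm itself is a bar 24 mm wide and 12 mm thick. The head swings in an upright plane about the hinge
- lamp_arm (a joint): angle of the lamp arm in rad, growing as the arm goes down: 0 = arm rising 0.85 rad above level, 0.80 = on its lower stop, 0.05 rad above level, head centre about 111 mm above the desk. It starts at 0 to 0.12. While the pawl is engaged a tooth stops it at about 0.15; it can always be raised (down to -0.3). With the pawl free, about 1 to 5 N downward on the head moves it; friction keeps it wherever it is left
- pawl (a joint): angle of the ratchet pawl in rad: 0 = nose fully in the teeth (start), 0.36 = tab pressed fully down against its stop. Above about 0.22 the nose clears the teeth; it is pressed against 2 to 3 N of friction and stays where it is left (no spring)
- pawl_tab (a point): centre of the top face of the pawl's red tab, 34 mm (along the arm's direction) x 40 mm x 8 mm, behind the knuckle on the side away from the lamp arm. The tab is level at first, its top 176 mm above the desk, 103 mm behind the hinge; pressing it down swings it about the pawl's pin, which lies 58 mm from the tab's centre towards the hinge, 8 mm below its top face and parallel to the arm's hinge; it sinks about 20 mm. It tilts as it sinks, its outer end lowest
- folder: brown case folder with white paper, 170 x 120 x 8 mm, fixed flat on the desk under the lamp head; origin at its underside's centre
- stamp: rubber stamp, dark wood, round foot 40 mm across, 68 mm tall, loose; origin at the centre of its underside; to be left alone
- clip_tin: closed blue round tin, 64 mm across, 28 mm tall, loose; origin at the centre of its underside; to be left alone
- glue: slim bottle of glue with orange cap, 34 mm across, 85 mm tall, loose; origin at the centre of its underside; to be left alone
- tape: clear roll of tape lying flat, 72 mm across, 24 mm tall, loose; origin at the centre of its underside; to be left alone
- mug: white mug, 80 mm across, 90 mm tall, loose; origin at the centre of its underside; to be left alone
- stapler: grey and black stapler, 150 x 36 x 55 mm, loose; origin at the centre of its underside; to be left alone

How it is judged (in metres and radians):
On the way, in this order (a step that is already met when the one before it is completed fails the run):
1. the red tab is pressed down and the pawl free of the teeth, the lamp arm still up (value of joint pawl above 0.25 rad and value of joint lamp_arm below 0.2 rad), for 0.1 s.
2. the lamp arm is pushed fully down with the pawl free (value of joint lamp_arm above 0.75 rad and value of joint pawl above 0.22 rad), for 0.2 s.
At the end, for the whole second after the job is handed in: the lamp arm is at rest on its lower stop (angle over 0.75 of 0.80 rad), the pawl is still free (over 0.22 rad), and no loose thing has moved 20 mm or more (all of step 2 and velocity of joint lamp_arm between -0.03 and 0.03 rad/s and distance of each of stamp, clip_tin, glue, tape, mug, stapler from where it was at the start of the episode below 0.02 m); the robot touches nothing.
It fails at once if the lamp arm is lifted above where it started (below -0.04 rad) (value of joint lamp_arm below -0.04 rad).
It fails at once if the arm is forced past a tooth with the pawl engaged (value of joint pawl below 0.12 rad and value of joint lamp_arm above 0.25 rad).
It fails at once if a loose thing on the desk is moved by more than 25 mm or lifted (distance of any of stamp, clip_tin, glue, tape, mug, stapler from where it was at the start of the episode above 0.025 m).
It also fails if it takes over 42 s, if anything falls off the work surface, if the arm or the gripper's body presses on something with over 40 N, if the wrist force passes 120 N, or if a joint passes its speed limit or range.

### The arm

A 6-joint arm with a two-finger parallel gripper is mounted at the origin on the work surface. World frame = base frame: x ahead of the robot, y to its left, z up, the work surface at z = 0. Lengths are in m, angles in degrees, forces in N, time in s.
With the tool pointing down it reaches from about 0.35 to 0.875 m from the base axis. Payload 4.2 kg.
Tool frame: the origin (TCP) lies where the fingers leave the gripper's body, on its centre line; the fingertips stand 70 mm ahead of it and the grasp point (between the pads) lies 51 mm ahead of it; z points along the fingers, y is the direction in which the jaws open and shut (so a half turn about z gives the same grasp; the last joint's range is limited). The gripper opens to 87 mm and grips with 3 to 60 N. Pads are 19 mm wide; open, the fingers measure 117 mm over their backs; the gripper's body (75 mm by 190 mm) begins 51 mm behind the grasp point.
Start: joints at [-53.48, 22.042, 0.453, 0, -68.411, -14.817], TCP at [0.231, -0.581, 0.292] pointing down, gripper open.
Joint ranges: [-179.83, 179.83], [-69.29, 118.12], [-61.27, 80.66], [-181.25, 117.63], [-171.15, -9.14], [-177.46, 177.46]. Speed limits (degrees/s): [159.86, 159.86, 180, 180, 180, 180].

### API

Orientations are given as a 3x3 rotation matrix whose columns are the frame's x, y, z axes.
In Python, from station import sense, capture, camera_model, finish_job gives the robot as it stands.
- The arm moves only by the shell command python3 -m inch 'ROWS'. ROWS is JSON, a list of rows, each an object with "hand": the closure, from 0 (fully open) to 1 (shut); "slide": the shift along the world's x, y, z in cm, a list of three; "yaw": the turn about the world's z in rad. A call has 1 to 10 rows; each row is the pose to reach, as a shift and turn from the pose commanded when the call began; what a row does not reach only later rows make up. A row lasts 1/8 s, in which the tool goes at most 62.5 mm and 10.7 degrees, less where a joint would pass 70% of its speed; a pose out of reach is approached as far as the arm can. A call with a gripper value outside its range is refused whole. The fingers move at their own pace and stop on an object; the grip force is fixed at half the most. Time passes only in rows, so rows that repeat a pose let the fingers close. It gives the time, the measured TCP pose, the force and the opening at its end, in the units of the state.
- sense(): the state, without advancing time (a new reading comes with each control period).
- capture(name): name is "scene" or "top"; returns the picture (420x560x3 uint8, blue, green, red); there is no depth.
- camera_model(name): a dict with "mtx" (3x3 intrinsics, pixels), "xyz" and "orientation" of the camera in the world. Camera axes: x right, y up, looking along -z (the intrinsics and any distortion apply to the point x, -y, -z); pixel columns grow to the right and rows downward; lengths in m; the calibration is good to about 2 mm. A picture is of the moment at which its call begins. camera_model takes no time and is no camera call.
- finish_job(): hands the job in, once; it reports no verdict.
The state is a dict: "time_s": time; "joints": joint angles; "joint_velocities": joint speeds; "effort": joint torques, N m; "tcp_pos": TCP position; "ee_rot": TCP orientation; "wrist_force": force on the tool from outside, world axes, zero at the start; "moment": the same for the moment, N m; "gripper_width": opening from 0.0 (shut) to 1.0 (fully open).
Only numpy, scipy, OpenCV 4.12 (cv2) and the standard library are available. Lean on these libraries where they do the work, as an engineer would, in place of code of your own. Each camera call takes 0.05 s, during which the arm holds its last target. There are 200 camera calls.

## Working session

There is one attempt and no reset: what is moved stays moved. The work goes in short steps, Python scripts to look and compute and a shell command to move; the robot and the scene stay as the last step left them, time stands still between calls to the robot, and variables do not carry over. Pictures are saved under pics/ and viewed, about 8 in all and at most 12, crops included, and the job is handed in when it is done.

```bash
mkdir -p pics; python3 - <<'E'
from station import *
import cv2,numpy as np
for n in("scene","top"):
    cv2.imwrite(f"pics/{n}0.png",capture(n)); m=camera_model(n); print({k:np.round(v,4).tolist() if not isinstance(v,str) else v for k,v in m.items()})
s=sense(); print(s)
E
```

```text
{'mtx': [[470.4049, 0.0, 276.9669], [0.0, 470.4049, 202.9682], [0.0, 0.0, 1.0]], 'xyz': [0.9585, -0.3704, 0.9908], 'orientation': [[0.7224, -0.5617, 0.4032], [0.6912, 0.5724, -0.4411], [0.0169, 0.5974, 0.8018]]}
{'mtx': [[410.6704, 0.0, 282.8636], [0.0, 410.6704, 208.1648], [0.0, 0.0, 1.0]], 'xyz': [0.4209, 0.1049, 1.3517], 'orientation': [[-0.0012, 0.9945, -0.1045], [-0.9999, 0.0003, 0.014], [0.014, 0.1045, 0.9944]]}
{'time_s': 0.1, 'joints': array([-5.34827849e+01,  2.20864259e+01,  3.88025863e-01, -2.26601843e-02,
       -6.84126083e+01, -1.48155212e+01]), 'joint_velocities': array([ 0.06139325, -0.08180914,  0.15611242,  0.12145064, -0.00447908,
        0.0030002 ]), 'effort': array([-2.50456151e-04, -3.91689777e+01,  1.87935251e+01,  4.23190400e+00,
        1.34861155e-02, -6.89722378e-05]), 'tcp_pos': array([ 0.23096315, -0.58032881,  0.29127786]), 'ee_rot': array([[-9.29175507e-01, -3.69637852e-01, -8.57341739e-04],
       [-3.69638819e-01,  9.29173821e-01,  1.77590996e-03],
       [ 1.40175959e-04,  1.96703882e-03, -9.99998056e-01]]), 'wrist_force': array([ 0.44764034,  0.49923274, -0.30248146]), 'moment': array([ 0.06317877,  0.03013402, -0.05419216]), 'gripper_width': 1.0041549163376018}
```

View pics/scene0.png

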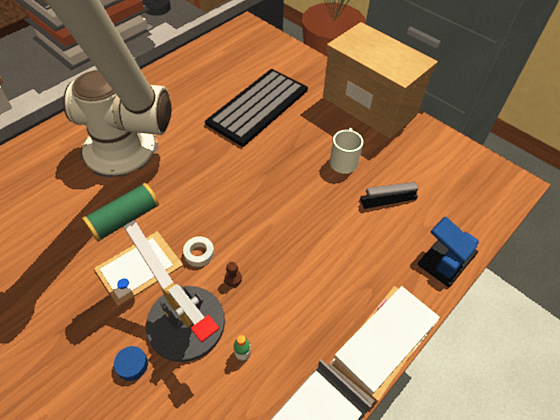

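View pics/top0.png

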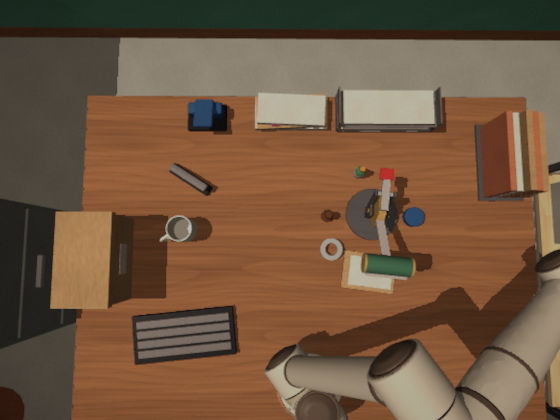

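The scene view shows the red tab at (205,328), the green head at (122,211) and the foot at (186,322). In the top view the tab is at (387,174) and the head at (388,265). The glue, clip tin and stamp are close to the foot.

```bash
cat > h.py <<'E'
from station import *
import cv2,numpy as np
def ray(n,uv):
    m=camera_model(n); K=np.array(m["mtx"]); d=np.linalg.solve(K,[uv[0],uv[1],1.]); return np.array(m["xyz"]),np.array(m["orientation"])@(d*[1,-1,-1])
def plane(n,uv,z):
    o,d=ray(n,uv); return o+d*(z-o[2])/d[2]
def tri(a,b):
    (o,d),(p,e)=ray("scene",a),ray("top",b); d=d/np.linalg.norm(d);e=e/np.linalg.norm(e)
    t=np.linalg.lstsq(np.c_[d,-e],p-o,rcond=None)[0]; A=o+d*t[0];B=p+e*t[1]; return (A+B)/2,np.linalg.norm(A-B)
def blob(im,lo,hi,box):
    x0,y0,x1,y1=box; h=cv2.cvtColor(im,cv2.COLOR_BGR2HSV); m=cv2.inRange(h,np.array(lo),np.array(hi)); q=np.zeros_like(m); q[y0:y1,x0:x1]=m[y0:y1,x0:x1]
    c=max(cv2.findContours(q,cv2.RETR_EXTERNAL,cv2.CHAIN_APPROX_NONE)[0],key=cv2.contourArea); M=cv2.moments(c); return np.array([M["m10"],M["m01"]])/M["m00"],cv2.minAreaRect(c)
E
python3 - <<'E'
from h import *
S=cv2.imread("pics/scene0.png");T=cv2.imread("pics/top0.png")
a,ra=blob(S,(0,190,120),(6,255,255),(180,305,225,350)); b,rb=blob(T,(0,190,110),(6,255,255),(372,162,400,185))
print("tab",a,ra,b,rb,plane("scene",a,.176),plane("top",b,.176),tri(a,b))
a,ra=blob(S,(40,60,20),(90,255,255),(70,170,170,250)); b,rb=blob(T,(40,60,20),(90,255,255),(350,240,420,290))
print("head",a,ra,b,rb,tri(a,b))
b,rb=blob(T,(0,0,0),(179,110,70),(340,185,405,245)); a,ra=blob(S,(0,0,0),(179,110,70),(140,280,230,365))
print("foot",a,ra,b,rb,plane("scene",(186,322),.01),plane("top",(371,214),.01))
for n,u,v,z in(("tin",131,363,.02),("glue",241,347,.06),("stamp",232,274,.04),("tape",198,251,.015)): print(n,plane("scene",(u,v),z))
E
```

```text
tab [204.5634058  327.98777174] ((204.34617614746094, 327.73077392578125), (18.24280548095703, 22.628093719482422), 52.12501525878906) [386.81858407 173.37463127] ((386.6885681152344, 173.42623901367188), (13.39928913116455, 10.321073532104492), 5.194429397583008) [ 0.64955983 -0.21590304  0.176     ] [ 0.64642993 -0.21486949  0.176     ] (array([ 0.6475872 , -0.21554701,  0.17180634]), np.float64(0.0011589626160666622))
head [121.26123937 210.72033212] ((121.34215545654297, 210.6208953857422), (27.249610900878906, 66.25395202636719), 59.2645149230957) [389.57964309 264.88125138] ((389.6280822753906, 264.8475646972656), (45.387359619140625, 18.331636428833008), 6.340191841125488) (array([ 0.38666706, -0.19058115,  0.25610322]), np.float64(0.007046213552552158))
foot [169.8074347  336.98772047] ((179.4397735595703, 337.2219543457031), (72.63599395751953, 49.01795959472656), 24.962787628173828) [390.99286224 215.12705211] ((391.59619140625, 213.5192413330078), (10.78638744354248, 35.3009033203125), 11.309932708740234) [ 0.54734936 -0.20359732  0.01      ] [ 0.5425736  -0.20401687  0.01      ]
tin [ 0.53918856 -0.33973839  0.02      ]
glue [ 0.68801386 -0.16929342  0.06      ]
stamp [ 0.54618041 -0.06329595  0.04      ]
tape [ 0.43183365 -0.0698088   0.015     ]
```

Both views agree on the tab, (0.648, -0.215, 0.172–0.176). The hinge is at about (0.545, -0.204). The head is at (0.387, -0.19, 0.256), 0.158 m horizontally from the hinge, which fits an arm angle of about 0.06. Next I close the gripper and go above the tab with the jaws along the lamp's y axis.

```bash
python3 -m inch '[{"hand":1,"slide":[6,3,1],"yaw":-0.16},{"hand":1,"slide":[11,7,1],"yaw":-0.32},{"hand":1,"slide":[16,11,1],"yaw":-0.48},{"hand":1,"slide":[21,15,1],"yaw":-0.48},{"hand":1,"slide":[26,20,1],"yaw":-0.48},{"hand":1,"slide":[31,25,1],"yaw":-0.48},{"hand":1,"slide":[36,30,0],"yaw":-0.48},{"hand":1,"slide":[40,34,0],"yaw":-0.48},{"hand":1,"slide":[42.4,36.5,0],"yaw":-0.48},{"hand":1,"slide":[42.4,36.5,0],"yaw":-0.48}]'; python3 -m inch '[{"hand":1,"slide":[0,0,0],"yaw":0},{"hand":1,"slide":[0,0,0],"yaw":0}]'; python3 - <<'E'
from h import *
for n,b in(("scene",(120,250,320,400)),("top",(320,130,450,280))):
    im=capture(n);cv2.imwrite(f"pics/{n}1.png",im)
a=cv2.imread("pics/scene1.png")[180:400,60:340];b=cv2.imread("pics/top1.png")[110:310,300:500]
cv2.imwrite("pics/m1.png",np.hstack([cv2.resize(a,(420,330)),cv2.resize(b,(330,330))]))
print(sense()["ee_rot"].round(2).tolist())
E
```

```text
time_s: 1.35
tcp_pos: [0.6574, -0.212, 0.2902]
ee_rot: [[-0.995, 0.096, -0.002], [0.096, 0.995, 0.001], [0.002, 0.001, -1.0]]
wrist_force: [0.3, -0.1, -0.3]
gripper_width: 0.018
time_s: 1.6
tcp_pos: [0.6542, -0.2168, 0.2924]
ee_rot: [[-0.995, 0.103, -0.0], [0.103, 0.995, -0.0], [0.0, -0.0, -1.0]]
wrist_force: [0.4, 0.5, -0.0]
gripper_width: 0.005
[[-0.99, 0.1, 0.0], [0.1, 0.99, -0.0], [-0.0, -0.0, -1.0]]
```

View pics/m1.png

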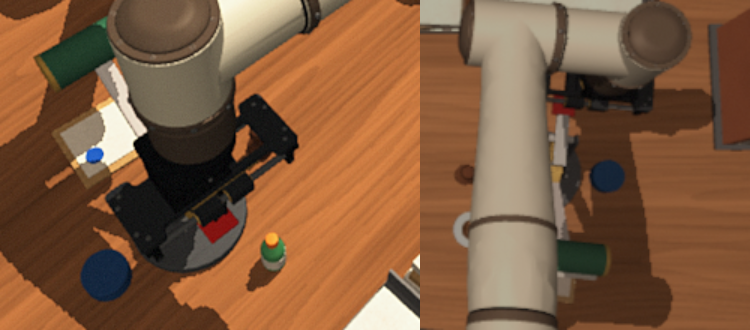

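The scene view shows the closed fingertips above the red tab, and the glue is clear of the hand. I descend to first contact, then press in small steps.

```bash
python3 -m inch '[{"hand":1,"slide":[0,0,-2],"yaw":0},{"hand":1,"slide":[0,0,-4],"yaw":0},{"hand":1,"slide":[0,0,-4.5],"yaw":0},{"hand":1,"slide":[0,0,-5],"yaw":0},{"hand":1,"slide":[0,0,-5.3],"yaw":0},{"hand":1,"slide":[0,0,-5.3],"yaw":0}]'; python3 -m inch '[{"hand":1,"slide":[0,0,-0.4],"yaw":0},{"hand":1,"slide":[0,0,-0.8],"yaw":0},{"hand":1,"slide":[0,0,-1.2],"yaw":0},{"hand":1,"slide":[0,0,-1.2],"yaw":0}]'
```

```text
time_s: 2.45
tcp_pos: [0.6554, -0.216, 0.24]
ee_rot: [[-0.995, 0.101, 0.002], [0.101, 0.995, -0.001], [-0.002, -0.0, -1.0]]
wrist_force: [-0.7, -0.4, 0.1]
gripper_width: 0.005
time_s: 2.95
tcp_pos: [0.6551, -0.2155, 0.2265]
ee_rot: [[-0.995, 0.101, -0.001], [0.101, 0.995, 0.0], [0.001, 0.0, -1.0]]
wrist_force: [0.5, -0.6, 1.0]
gripper_width: 0.013
```

```bash
python3 -m inch '[{"hand":1,"slide":[0,0,-0.1],"yaw":0},{"hand":1,"slide":[0,0,-0.1],"yaw":0}]'; python3 -m inch '[{"hand":1,"slide":[0,0,-0.1],"yaw":0},{"hand":1,"slide":[0,0,-0.1],"yaw":0}]';  python3 -m inch '[{"hand":1,"slide":[0,0,-0.1],"yaw":0},{"hand":1,"slide":[0,0,-0.1],"yaw":0}]'
```

```text
time_s: 3.2
tcp_pos: [0.6551, -0.2155, 0.2261]
ee_rot: [[-0.995, 0.101, -0.0], [0.101, 0.995, 0.0], [0.0, 0.0, -1.0]]
wrist_force: [-0.7, -0.4, 1.5]
gripper_width: 0.003
time_s: 3.45
tcp_pos: [0.6552, -0.2156, 0.2254]
ee_rot: [[-0.995, 0.101, 0.0], [0.101, 0.995, 0.0], [-0.0, 0.0, -1.0]]
wrist_force: [-0.1, -0.1, 2.3]
gripper_width: 0.003
time_s: 3.7
tcp_pos: [0.6553, -0.2156, 0.2251]
ee_rot: [[-0.995, 0.101, 0.001], [0.101, 0.995, -0.0], [-0.001, -0.0, -1.0]]
wrist_force: [-1.1, 1.2, 3.9]
gripper_width: 0.009
```

```bash
python3 -m inch '[{"hand":1,"slide":[0,0,-0.15],"yaw":0},{"hand":1,"slide":[0,0,-0.15],"yaw":0}]'; python3 -m inch '[{"hand":1,"slide":[0,0,-0.15],"yaw":0},{"hand":1,"slide":[0,0,-0.15],"yaw":0}]'
```

```text
time_s: 3.95
tcp_pos: [0.6554, -0.2157, 0.2246]
ee_rot: [[-0.995, 0.1, 0.002], [0.1, 0.995, -0.001], [-0.002, -0.001, -1.0]]
wrist_force: [-1.3, 1.7, 8.3]
gripper_width: 0.005
time_s: 4.2
tcp_pos: [0.6557, -0.2158, 0.2243]
ee_rot: [[-0.995, 0.1, 0.003], [0.1, 0.995, -0.002], [-0.003, -0.001, -1.0]]
wrist_force: [-1.9, 1.7, 11.8]
gripper_width: 0.008
```

The force is rising steeply, so the tab is on its stop. I lift clear and check it.

```bash
python3 -m inch '[{"hand":1,"slide":[0,0,2],"yaw":0},{"hand":1,"slide":[0,0,7],"yaw":0},{"hand":1,"slide":[0,0,13],"yaw":0},{"hand":1,"slide":[0,0,18],"yaw":0},{"hand":1,"slide":[0,-6,19],"yaw":0},{"hand":1,"slide":[0,-12,19],"yaw":0},{"hand":1,"slide":[0,-18,19],"yaw":0},{"hand":1,"slide":[0,-20,19],"yaw":0},{"hand":1,"slide":[0,-20,19],"yaw":0}]'; python3 - <<'E'
from h import *
S=capture("scene");T=capture("top");cv2.imwrite("pics/scene2.png",S);cv2.imwrite("pics/top2.png",T)
a=S[180:400,60:340];b=T[110:310,300:500]
cv2.imwrite("pics/m2.png",np.hstack([cv2.resize(a,(420,330)),cv2.resize(b,(330,330))]))
try:
    a,_=blob(S,(0,190,80),(6,255,255),(180,305,225,360)); b,_=blob(T,(0,190,80),(6,255,255),(372,150,400,185)); print("tab",a,b,tri(a,b))
    a,_=blob(S,(40,60,20),(90,255,255),(70,170,170,250)); b,_=blob(T,(40,60,20),(90,255,255),(350,240,420,290)); print("head",a,b,tri(a,b))
except Exception as e: print(e)
E
```

```text
time_s: 5.32
tcp_pos: [0.6549, -0.4176, 0.4085]
ee_rot: [[-0.995, 0.104, -0.002], [0.104, 0.995, 0.002], [0.003, 0.001, -1.0]]
wrist_force: [-0.8, 0.3, -0.5]
gripper_width: 0.004
tab [205.17787115 331.39915966] [385.06951872 175.39037433] (array([ 0.64553013, -0.21544263,  0.15161487]), np.float64(0.0016783683315247896))
max() iterable argument is empty
```

View pics/m2.png

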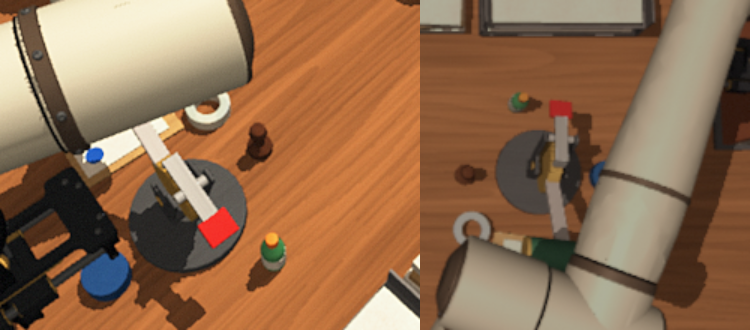

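The tab has sunk 20 mm (z 0.172 to 0.152), so the pawl is on its stop, and the neighbours are undisturbed. Now I go over the head.

```bash
python3 -m inch '[{"hand":1,"slide":[-4,4,0],"yaw":0},{"hand":1,"slide":[-8,8,0],"yaw":0},{"hand":1,"slide":[-12,12,0],"yaw":0},{"hand":1,"slide":[-16,16,0],"yaw":0},{"hand":1,"slide":[-20,19,0],"yaw":0},{"hand":1,"slide":[-24,21,0],"yaw":0},{"hand":1,"slide":[-27.2,22.7,0],"yaw":0},{"hand":1,"slide":[-27.2,22.7,0],"yaw":0},{"hand":1,"slide":[-27.2,22.7,0],"yaw":0}]'; python3 - <<'E'
from h import *
S=capture("scene");T=capture("top")
a=S[100:320,20:300];b=T[150:350,280:480]
cv2.imwrite("pics/m3.png",np.hstack([cv2.resize(a,(420,330)),cv2.resize(b,(330,330))]))
o=np.array([.545,-.204]);u=np.array([-.9954,.095])
for q in(.06,.1,.15,.2,.3,.4,.5,.6,.7,.8,.85):
    t=.85-q; print(q,(o+u*.22*np.cos(t)).round(3),"tcp z",round(.1+.22*np.sin(t)+.026+.07,4))
print(sense()["tcp_pos"])
E
```

```text
time_s: 6.55
tcp_pos: [0.3832, -0.188, 0.4118]
ee_rot: [[-0.995, 0.099, 0.002], [0.099, 0.995, -0.0], [-0.002, 0.0, -1.0]]
wrist_force: [0.8, -0.9, -0.5]
gripper_width: 0.001
0.06 [ 0.391 -0.189] tcp z 0.3523
0.1 [ 0.385 -0.189] tcp z 0.346
0.15 [ 0.378 -0.188] tcp z 0.3377
0.2 [ 0.371 -0.187] tcp z 0.3291
0.3 [ 0.358 -0.186] tcp z 0.311
0.4 [ 0.348 -0.185] tcp z 0.2917
0.5 [ 0.339 -0.184] tcp z 0.2714
0.6 [ 0.333 -0.184] tcp z 0.2504
0.7 [ 0.328 -0.183] tcp z 0.2289
0.8 [ 0.326 -0.183] tcp z 0.207
0.85 [ 0.326 -0.183] tcp z 0.196
[ 0.3837798  -0.18847722  0.41114478]
```

View pics/m3.png

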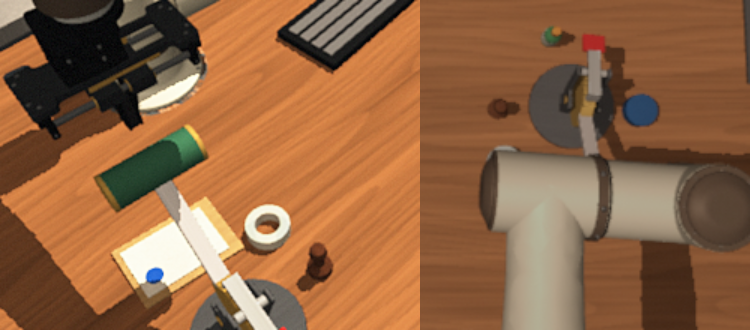

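The head is clear below the closed fingertips, and the red tab is still down. I push along the head's arc, with a first part to see the contact.

```bash
python3 -m inch '[{"hand":1,"slide":[0,0,-2.5],"yaw":0},{"hand":1,"slide":[0,0,-5],"yaw":0},{"hand":1,"slide":[0,0,-6],"yaw":0},{"hand":1,"slide":[-0.4,0,-6.8],"yaw":0},{"hand":1,"slide":[-0.8,0,-7.5],"yaw":0},{"hand":1,"slide":[-1.2,0.1,-8.2],"yaw":0},{"hand":1,"slide":[-1.6,0.1,-8.8],"yaw":0},{"hand":1,"slide":[-2,0.1,-9.4],"yaw":0},{"hand":1,"slide":[-2.5,0.2,-10],"yaw":0}]'; python3 - <<'E'
from h import *
S=capture("scene");T=capture("top")
a=S[100:320,20:300];b=T[150:350,280:480]
cv2.imwrite("pics/m4.png",np.hstack([cv2.resize(a,(420,330)),cv2.resize(b,(330,330))]))
E
```

```text
time_s: 7.78
tcp_pos: [0.3583, -0.187, 0.3115]
ee_rot: [[-0.995, 0.101, 0.002], [0.101, 0.995, -0.001], [-0.002, -0.001, -1.0]]
wrist_force: [-1.2, -2.0, 2.6]
gripper_width: 0.003
```

View pics/m4.png

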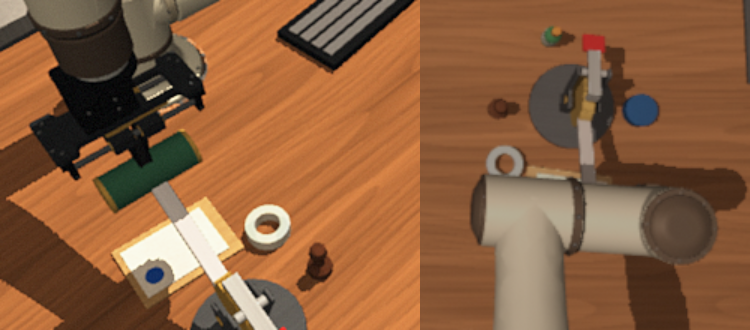

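The tips rest on the middle of the head with 2.6 N. The arm is swinging and looks longer in the view. I continue along the arc.

```bash
python3 -m inch '[{"hand":1,"slide":[-0.5,0,-1],"yaw":0},{"hand":1,"slide":[-1,0,-2],"yaw":0},{"hand":1,"slide":[-1.5,0.1,-3],"yaw":0},{"hand":1,"slide":[-1.9,0.1,-4],"yaw":0},{"hand":1,"slide":[-2.2,0.1,-5],"yaw":0},{"hand":1,"slide":[-2.5,0.2,-6],"yaw":0},{"hand":1,"slide":[-2.8,0.2,-7],"yaw":0},{"hand":1,"slide":[-3,0.3,-8],"yaw":0},{"hand":1,"slide":[-3.1,0.3,-9],"yaw":0},{"hand":1,"slide":[-3.2,0.3,-10],"yaw":0}]';python3 -m inch '[{"hand":1,"slide":[0,0,-0.2],"yaw":0},{"hand":1,"slide":[0,0,-0.4],"yaw":0},{"hand":1,"slide":[0,0,-0.4],"yaw":0}]'
```

```text
time_s: 9.12
tcp_pos: [0.3262, -0.1836, 0.2106]
ee_rot: [[-0.995, 0.101, 0.0], [0.101, 0.995, 0.0], [-0.0, 0.0, -1.0]]
wrist_force: [-1.1, 0.1, 1.6]
gripper_width: 0.004
time_s: 9.5
tcp_pos: [0.3265, -0.1837, 0.2073]
ee_rot: [[-0.995, 0.101, 0.001], [0.101, 0.995, -0.0], [-0.001, 0.0, -1.0]]
wrist_force: [-0.4, -0.4, -0.5]
gripper_width: 0.006
```

```bash
python3 -m inch '[{"hand":1,"slide":[0,0,-0.1],"yaw":0},{"hand":1,"slide":[0,0,-0.2],"yaw":0},{"hand":1,"slide":[0,0,-0.2],"yaw":0}]';python3 -m inch '[{"hand":1,"slide":[0,0,-0.1],"yaw":0},{"hand":1,"slide":[0,0,-0.2],"yaw":0},{"hand":1,"slide":[0,0,-0.2],"yaw":0}]';python3 - <<'E'
from h import *
S=capture("scene");T=capture("top")
a=S[100:400,20:300];b=T[150:350,280:480]
cv2.imwrite("pics/m5.png",np.hstack([cv2.resize(a,(420,450)),cv2.resize(b,(330,450))]))
E
```

```text
time_s: 9.88
tcp_pos: [0.3266, -0.1838, 0.2068]
ee_rot: [[-0.995, 0.1, 0.001], [0.1, 0.995, -0.001], [-0.001, -0.001, -1.0]]
wrist_force: [-3.1, 3.3, 11.3]
gripper_width: 0.006
time_s: 10.25
tcp_pos: [0.3267, -0.1838, 0.2064]
ee_rot: [[-0.995, 0.1, 0.001], [0.1, 0.995, -0.001], [-0.001, -0.001, -1.0]]
wrist_force: [-7.9, 7.5, 27.0]
gripper_width: 0.003
```

View pics/m5.png

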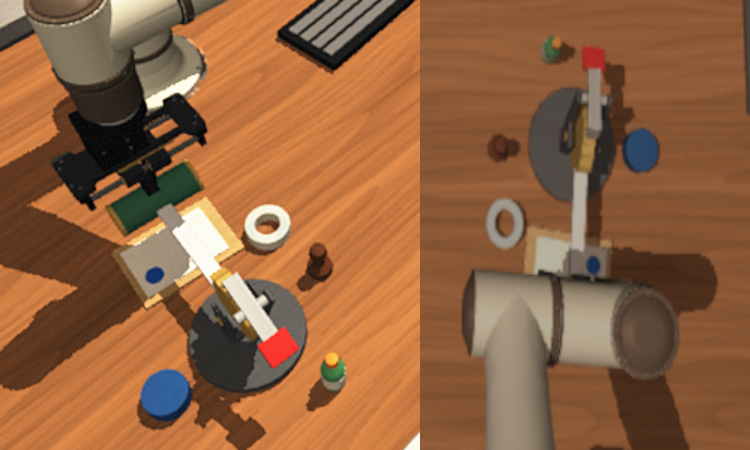

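The arm is firmly on its stop: 27 N, with the TCP at the expected height of 0.2064. I retract straight up, move aside and check.

```bash
python3 -m inch '[{"hand":1,"slide":[0,0,1],"yaw":0},{"hand":1,"slide":[0,0,4],"yaw":0},{"hand":1,"slide":[0,0,9],"yaw":0},{"hand":1,"slide":[0,0,14],"yaw":0},{"hand":1,"slide":[0,-6,16],"yaw":0},{"hand":1,"slide":[0,-12,16],"yaw":0},{"hand":1,"slide":[0,-18,16],"yaw":0},{"hand":1,"slide":[0,-23,16],"yaw":0},{"hand":1,"slide":[0,-25,16],"yaw":0},{"hand":1,"slide":[0,-25,16],"yaw":0}]'; python3 - <<'E'
from h import *
S=capture("scene");T=capture("top")
cv2.imwrite("pics/m6.png",np.hstack([cv2.resize(S[100:400,20:300],(420,450)),cv2.resize(T[150:350,280:480],(330,450))]))
try:
    a,_=blob(S,(0,190,80),(6,255,255),(180,305,225,360)); b,_=blob(T,(0,190,80),(6,255,255),(372,150,400,185)); print("tab",tri(a,b))
    a,ra=blob(S,(40,60,20),(90,255,255),(70,170,170,280)); b,rb=blob(T,(40,60,20),(90,255,255),(350,240,420,310)); print("head",ra,rb,tri(a,b))
    print(plane("scene",a,.111))
except Exception as e: print(e)
S0=cv2.imread("pics/scene0.png")
for n,lo,hi,bx in(("tin",(100,120,40),(125,255,255),(105,340,155,385)),("glue",(8,180,120),(22,255,255),(225,325,255,345)),("stamp",(0,80,10),(179,255,70),(218,258,248,292)),("tape",(0,0,120),(179,60,255),(178,232,220,270))):
    try: print(n,blob(S0,lo,hi,bx)[0],blob(S,lo,hi,bx)[0])
    except Exception as e: print(n,e)
print(sense()["wrist_force"])
E
```

```text
time_s: 11.6
tcp_pos: [0.326, -0.4343, 0.3624]
ee_rot: [[-0.995, 0.103, -0.001], [0.103, 0.995, 0.001], [0.001, 0.001, -1.0]]
wrist_force: [-0.4, -0.2, 0.7]
gripper_width: 0.009
tab (array([ 0.64555912, -0.21533803,  0.1513362 ]), np.float64(0.0013810561883389584))
head ((123.69116973876953, 230.98529052734375), (22.6378116607666, 57.10902786254883), 59.036251068115234) ((375.19305419921875, 283.5693054199219), (40.099998474121094, 16.418113708496094), 5.710593223571777) (array([ 0.32667364, -0.18407733,  0.11586017]), np.float64(0.006338076071790512))
[ 0.32547856 -0.18066613  0.111     ]
tin [130.29325153 363.05439673] [130.28789731 363.05684597]
glue [240.62729659 339.33595801] [240.74871795 339.21282051]
stamp [230.608 278.42 ] [230.59620596 278.27642276]
tape [197.84966167 249.19417476] [197.80430298 249.17152962]
[ 0.14701397 -0.06650205  1.14619725]
```

View pics/m6.png

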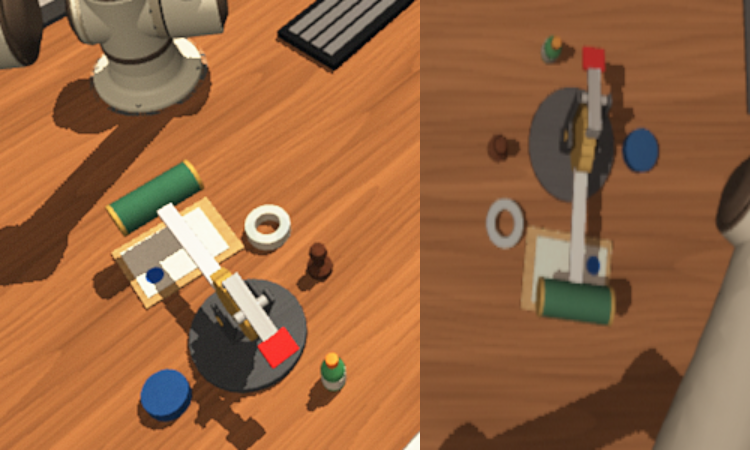

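```bash
python3 -c "
from station import *
print(finish_job())"
```

```text
the job is handed in; nothing more can be done
None
```

The lamp is down on its lower stop with the pawl free, and the job is handed in. I pressed the red tab to its stop with the closed fingertips, lifted clear, then pushed the head down along its arc and backed off. The clock stood at about 11.7 s of the 42 s allowed.

**Pawl:** the tab sank 20 mm, to z ≈ 0.151 m, and read the same in the last check, so the pawl is at about 0.36 rad.

**Lamp arm:** the head measures (0.327, -0.184, 0.116) m, against about (0.326, -0.183, 0.111) m expected on the stop. The 5 mm height difference is within the error of that measurement, because the two camera views disagree by 6 mm there. The stop also pushed back clearly: the fingertip force rose to 27 N at the expected height.

**Loose things:** the tin, glue, stamp and tape moved less than 0.2 pixel in the scene view. I did not measure the mug and stapler; the robot did not work near them.

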